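# Hold an angle bracket in a comparator gauge

### The arm

A 7-joint arm with a two-finger parallel gripper is mounted at the origin on the work surface. World frame = base frame: x ahead of the robot, y to its left, z up, the work surface at z = 0. Lengths are in m, angles in rad, forces in N, time in s.
With the tool pointing down it reaches from about 0.4 to 0.9 m from the base axis. Payload 5.5 kg.
Tool frame: the origin (TCP) lies midway between the tips of the shut fingers; the grasp point (between the pads) lies 19 mm behind it (manip.grip_depth is the distance from the TCP to the grasp point, in m); z points along the fingers, y is the line along which they close (so a half turn about z gives the same grasp; the last joint's range is limited). The gripper opens to 92 mm and grips with 3 to 60 N. Pads are 19 mm wide; open, the fingers measure 130 mm over their backs; the gripper's body (75 mm by 190 mm) begins 47 mm behind the grasp point.
Start: joints at [-1.041, 0.501, -0.427, 1.55, 0.221, 1.138, -0.21], TCP at [0.171, 0.627, 0.227] pointing down, gripper open.
Joint ranges: [-2.88, 2.88], [-0.31, 2.03], [-1.54, 1.56], [0.2, 2.42], [-1.41, 4.55], [0.19, 2.02], [-2.57, 2.57]. Speed limits (rad/s): [2.57, 2.57, 3.14, 3.14, 3.14, 3.14, 3.14].

### API

Orientations are given as a unit quaternion [x, y, z, w].
In Python, from bench import manip, effector, viewer gives the robot as it stands. Calls block until the motion is done:
- manip.move_pose(position, orientation): joint-space move of the TCP to a pose.
- manip.servo_line(position, ori=None, vel=0.15): straight line of the TCP; ori=None keeps the orientation; vel is the mean speed in m/s.
- manip.movej(angles): joint-space move.
- effector.open_jaws() and effector.close(f_grip=None): open the fingers fully, or close them until they stop; f_grip is the grip in N (None keeps the last).
- manip.sleep(seconds).
- manip.solve_ik(position, orientation): joint angles nearest the present ones, or None.
- viewer.get_image(name): name is "side" or "top" or "wrist"; returns the picture (384x512x3 uint8, red, green, blue); there is no depth.
- viewer.get_calibration(name): a dict with "vfov" (degrees; the focal length in pixels is half the picture's height over the tangent of half this angle, whatever the lens; pixels are square), "cx", "cy" (the principal point, pixels), "eye" and "attitude" of the camera in the world. Camera axes: x right, y down, z forward; pixel columns grow to the right and rows downward; lengths in m; the calibration is good to about 2 mm. A picture is of the moment at which its call begins: read the wrist's pose just before it. get_calibration takes no time and is no camera call; for the wrist camera it gives the pose at the moment of the call.
A pose or a line that the arm cannot do raises manip.PlanningError and nothing moves.
- manip.hand_in(): hands the job in; it is judged then, once.
Readings, each from a call of its own:
- manip.current_clock(): time.
- manip.current_q(): joint angles.
- manip.current_joint_velocities(): joint speeds.
- manip.current_tau(): joint torques, N m.
- manip.current_tool_pos(): TCP position.
- manip.current_tcp_rot(): TCP orientation.
- manip.current_force(): force on the tool from outside, world axes, zero at the start.
- manip.current_wrist_torque(): the same for the moment, N m.
- manip.current_finger_gap(): finger opening in m.
- manip.current_gripper_force(): force on a finger pad.
Only numpy, scipy, OpenCV 4.12 (cv2) and the standard library are available. Lean on these libraries where they do the work, as an engineer would, in place of code of your own. Each camera call takes 0.05 s, during which the arm holds its last target. There are 200 camera calls.

### The job

Check-gauge the long aluminium angle bracket: set it down on the base plate of the dial-indicator gauge at the open end, upright back along the fence, foot towards the robot and still short of the indicator, then slide it along the fence, under the indicator, until it touches the stop block. Finish holding it there for the reading: with the fingers keep pushing it firmly down on the base plate and back against the fence at the same time, and end the program while still pressing. Leave the other things on the bench where they are, and keep the gripper and arm off the indicator.

Things in the scene. Friction and masses are not known exactly. Their poses are not given: they have to be found in the camera images.
- bracket: Workpiece: loose aluminium angle bracket, 0.4-0.55 kg, lying on its foot. Origin: centre of its underside; y along its 130 mm length, z up. Foot 55 mm deep (x -27.5 to +27.5 mm), 12 mm thick. Upright: 12 mm thick plate at x +15.5 to +27.5 mm, 70 mm high, top corners rounded R15; back face x = +27.5 mm. Inside corner at x = 15.5, z = 12 mm. Can be gripped from above across the upright.
- foot_front (a point): A point on the bracket: middle of the free front edge of its foot, on the underside (43 mm in front of the upright).
- gauge: Comparator gauge, fixed. Origin: on the bench under the centre of its base plate; x from its front (robot side) towards the fence, y along the fence towards the stop block, z up. All its parts are given in this frame. Fully home, the bracket's origin is at x = -17.5, y = +60, z = +25 mm with its axes parallel to the gauge's.
- base_plate: Ground, lightly oiled steel plate of the gauge (like fence and stop: friction about 0.2), 170 (x) x 320 (y) mm, top face 25 mm above the bench. Its origin is the same as the gauge's.
- fence: Dark steel rail screwed on the base plate. Its front face, facing the robot, is at x = +10 mm; 18 mm thick, 25 mm high above the plate (top 50 mm above the bench), from y = -145 to y = +125 mm. Its origin is the same as the gauge's. The -y end is the open end: nothing is above the plate there.
- stop_block: Dark steel block at the +y end of the plate, 25 mm high above the plate; its stop face looks to -y and is at y = +125 mm, from x = -36 to x = +10 mm. Its origin is the same as the gauge's.
- indicator: Fixed column, clamp and dial indicator (origin: the gauge's). Column 20 mm diameter at x = +62, y = +105 mm, 210 mm high; clamp screw out to y = +63 mm there. Dial 52 mm diameter (x -4 to +14 mm), centre y = +105, z = 166 mm, over the place where the upright goes; its 8 mm stem reaches down to z = 117 mm.
- plunger (a joint): Travel of the indicator's spring plunger, m: 0 hanging free, grows upward to 0.010. Axis at x = +4, y = +105 mm of the gauge. Its round tip, 10 mm diameter, hangs at z = 93 mm, 2 mm lower than the top of a bracket standing on the plate, whose rounded corner lifts it as it slides under. Spring about 1 N.
- short_bracket: Bystander: a small angle bracket 55 mm long, 45 mm deep, 45 mm high, loose on the bench.
- sleeve1: Bystander: flanged steel sleeve standing on its flange; flange 100 mm diameter, tube 64 mm diameter, 78 mm high. Origin: centre of its underside.
- sleeve2: Bystander: a sleeve like sleeve1.
- sleeve3: Bystander: a sleeve like sleeve1.
- micrometer: Bystander: outside micrometer lying on the bench, about 170 mm long and 18 mm thick.
- deburring_tool: Bystander: hand deburring tool with black handle, 150 mm long, lying on the bench.
- setting_ring: Bystander: steel setting ring, 38 mm diameter, 18 mm high, on the base plate behind the fence near x = +57, y = -125 mm of the gauge frame.
Mind the look-alikes: they are no part of the job. Leave any green or turquoise look-alike of the bracket alone.

How it is judged:
On the way, in this order (a step that is already met when the one before it is completed fails the run):
1. the bracket stands on the base plate at the open end, its back along the fence (within 8 mm and 3.5 degrees), its leading end still short of the indicator's plunger (x of bracket in the frame of gauge between -0.0255 and -0.0145 m and z of bracket in the frame of gauge between 0.022 and 0.029 m and angle between bracket's own z axis and vertical below 0.06 rad and angle between the y axis of bracket and the y axis of gauge, either way round below 0.06 rad and x of foot_front in the frame of gauge below -0.035 m and y of bracket in the frame of gauge between -0.15 and 0.035 m and value of joint plunger below 0.0007 m), for 0.1 s.
2. sliding along the fence on the plate, it has gone in under the plunger but is not yet at the stop (x of bracket in the frame of gauge between -0.0255 and -0.0145 m and z of bracket in the frame of gauge between 0.022 and 0.029 m and angle between bracket's own z axis and vertical below 0.06 rad and angle between the y axis of bracket and the y axis of gauge, either way round below 0.06 rad and x of foot_front in the frame of gauge below -0.035 m and y of bracket in the frame of gauge between 0.04 and 0.0575 m and value of joint plunger above 0.0006 m).
At the end, for the whole second after the job is handed in: Bracket at rest on the base plate (within 1.5 mm), within 2 mm of fence and stop, square within 1.4 degrees, plunger lifted 1 to 3.5 mm; the fingers, pushing over 5 N, keep it pressed on the fence with over 3 N and on the plate with over 9 N (weight included) (x of bracket in the frame of gauge between -0.0195 and -0.0145 m and z of bracket in the frame of gauge between 0.022 and 0.0265 m and angle between bracket's own z axis and vertical below 0.025 rad and angle between the y axis of bracket and the y axis of gauge, either way round below 0.025 rad and x of foot_front in the frame of gauge below -0.035 m and y of bracket in the frame of gauge between 0.058 and 0.062 m and value of joint plunger between 0.001 and 0.0035 m and contact force between bracket and fence above 3 N and contact force between bracket and base_plate above 9 N and contact force between the fingers and bracket above 5 N and linear speed of bracket below 0.01 m/s); the arm keeps its last pose, push and grip.
It fails at once if a bystander is moved more than 20 mm (distance of any of short_bracket, sleeve1, sleeve2, sleeve3, micrometer, deburring_tool, setting_ring from where it was at the start of the episode above 0.02 m).
It fails at once if the gripper or arm pushes on the indicator (contact force between any of the arm, the fingers and indicator above 2 N).
It also fails if it takes over 61 s, if anything falls off the work surface, if the arm or the gripper's body presses on something with over 40 N, if the wrist force passes 120 N, or if a joint passes its speed limit or range.

## Working session

There is one attempt and no reset: what is moved stays moved. The work goes in short steps, each a Python script; the robot and the scene stay as the last script left them, time stands still between calls to the robot, and variables do not carry over. Pictures are saved under pics/ and viewed, at most 10 in all, crops included, and the job is handed in when it is done.

```bash
ls; mkdir -p pics; python3 - <<'E'
from bench import manip, effector, viewer
import cv2
for n in ("top","side"):
    im=viewer.get_image(n); cv2.imwrite(f"pics/{n}0.png",cv2.resize(im[:,:,::-1],(768,576),interpolation=cv2.INTER_CUBIC)); cv2.imwrite(f"pics/{n}raw.png",im[:,:,::-1])
    print(n,viewer.get_calibration(n))
print(manip.current_clock(),manip.current_tool_pos(),manip.current_tcp_rot(),manip.grip_depth, viewer.get_calibration("wrist"))
E
```

```text
pics
top {'vfov': 44.90571648331034, 'cx': 260.9323424610243, 'cy': 191.58465424365832, 'eye': array([ 0.28648114, -0.07445203,  1.50986336]), 'attitude': array([-0.69676292,  0.71519898, -0.03254155,  0.04419152])}
side {'vfov': 44.89354451029803, 'cx': 249.34034499572476, 'cy': 194.69159775609734, 'eye': array([ 0.36066882, -1.03733418,  1.02500676]), 'attitude': array([ 0.91872264, -0.03603534,  0.02221643, -0.3926278 ])}
0.1 [0.17125993 0.6264072  0.2258032 ] [ 1.32979510e-01  9.91118425e-01 -8.36982150e-04 -1.28676411e-04] 0.0188 {'vfov': 71.72999017380859, 'cx': 256.17787916008, 'cy': 190.49770302585318, 'eye': array([0.09805898, 0.6474804 , 0.38426006]), 'attitude': array([0.78718057, 0.60006855, 0.08560011, 0.11374142])}
```

View pics/top0.png

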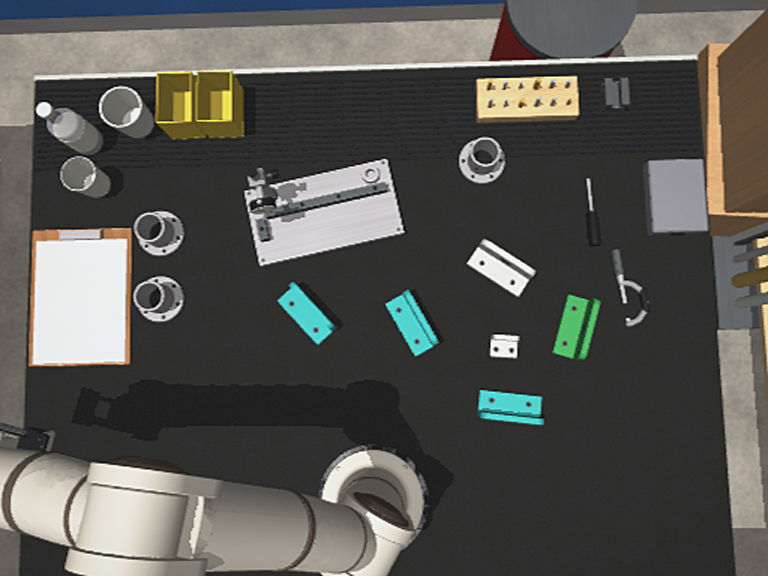

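View pics/side0.png

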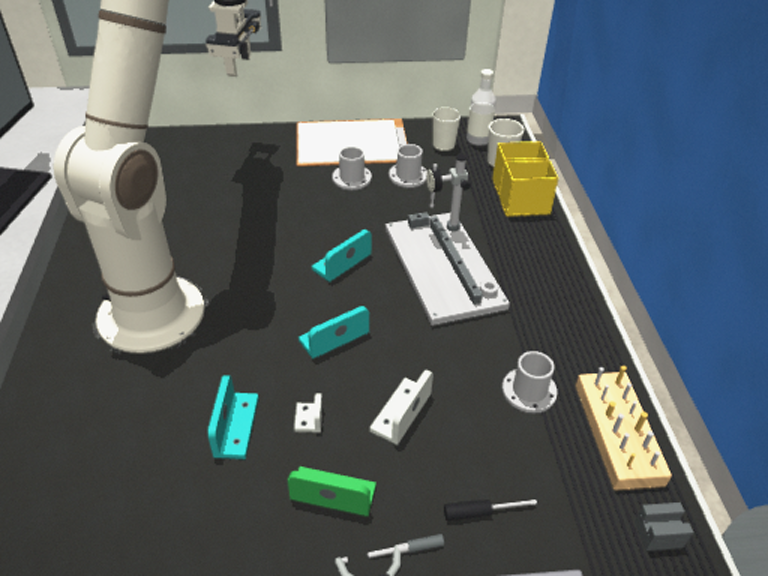

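Candidates in the 768-px top picture are:
- the bare-aluminium long bracket at (501,266)
- the short aluminium bracket at (505,346)
- turquoise brackets at (307,314), (412,322) and (511,406)
- a green bracket at (577,326)

The bare long one at (501,266) fits the description. The gauge is at (325,212), with its dial and stop at the left end and its open end on the right. I'll check both in one close crop.

```bash
python3 - <<'E'
import cv2,numpy as np
im=cv2.imread("pics/topraw.png")
a=im[155:201,306:366]; b=im[100:182,156:276]
a=cv2.resize(a,(480,368),interpolation=cv2.INTER_CUBIC)
A=cv2.resize(im[152:202,304:364],None,fx=5,fy=5,interpolation=cv2.INTER_CUBIC)
B=cv2.resize(im[100:182,156:276],None,fx=5,fy=5,interpolation=cv2.INTER_CUBIC)  #600x410
out=np.zeros((600,800,3),np.uint8)
# gauge at x5 top-left, bracket crop bottom right
out[:410,:600]=B; out[350:600,500:800]=A
cv2.imwrite("pics/crop1.png",out)
E
```

```text
(no output)
```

View pics/crop1.png

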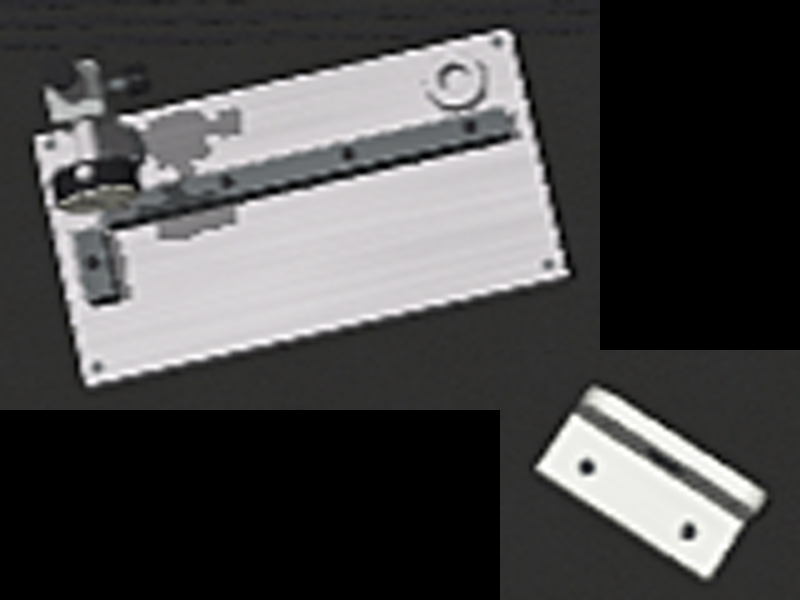

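```bash
cat > h.py <<'E'
import numpy as np
from scipy.spatial.transform import Rotation as R
from scipy.optimize import least_squares
def proj(P,c):
    f=192/np.tan(np.radians(c["vfov"])/2)
    p=R.from_quat(c["attitude"]).inv().apply(np.asarray(P,float)-c["eye"])
    return np.c_[c["cx"]+f*p[:,0]/p[:,2], c["cy"]+f*p[:,1]/p[:,2]]
def place(pose,P,z=0):
    x,y,th=pose; return R.from_euler("z",th).apply(P)+[x,y,z]
def fit(obs,p0,z=0):
    """obs: list of (calib, local points, pixels); planar pose fit"""
    r=lambda p: np.concatenate([(proj(place(p,L,z),c)-px).ravel() for c,L,px in obs])
    s=least_squares(r,p0,loss="soft_l1",x_scale=[.01,.01,.01]); return s.x, np.abs(r(s.x)).round(1)
def tool_q(th):  # tool z down, tool x = -y of the workpiece frame
    y=np.array([-np.sin(th),np.cos(th),0]); z=np.array([0,0,-1.])
    return R.from_matrix(np.c_[-y,np.cross(z,-y),z]).as_quat()
PLATE=np.array([[-85,160,25],[-85,-160,25],[85,-160,25]])*1e-3
E
python3 - <<'E'
from h import *
from bench import manip, viewer
c=viewer.get_calibration("top")
un=lambda a,o: (np.array(a)+.5)/5-.5+o
g,rg=fit([(c,PLATE,un([[87,385],[570,275],[510,30]],[156,100]))],[.5,.1,.2])
L=np.array([[-27.5,65,12],[-27.5,-65,12]])*1e-3
b,rb=fit([(c,L,un([[537-500,467-350],[710-500,578-350]],[304,152]))],[.45,-.2,-.5])
print("gauge",g,rg,"bracket",b,rb)
w=viewer.get_calibration("wrist")
T=R.from_quat(manip.current_tcp_rot()); 
print("cam in tool",T.inv().apply(w["eye"]-manip.current_tool_pos()),(T.inv()*R.from_quat(w["attitude"])).as_matrix().round(3))
print(tool_q(b[2]),tool_q(g[2]))
def tgt(p,l,z): return place(p,np.array([l]),0)[0]+[0,0,z]
for n,p,l,z in(("bview",b,[-.03,0.02,0],.25),("grasp",b,[.0215,-.04,0],.04),("gview",g,[-.0,-.1,0],.3),("gset",g,[.004,-.1,0],.065),("ghome",g,[.004,.02,0],.065)):
    t=tgt(p,l,z); print(n,t,manip.solve_ik(t,tool_q(p[2])))
E
```

```text
gauge [0.6194578  0.09122569 0.19808335] [0.  0.2 0.2 0.3 0.2 0.5] bracket [ 0.48473565 -0.28591952 -0.60632142] [0.3 0.2 0.3 0.2]
cam in tool [ 0.07617201  0.00076402 -0.15845591] [[-0.002 -0.959 -0.282]
 [ 1.    -0.002 -0.001]
 [ 0.    -0.282  0.959]]
[-0.46376263  0.88595949  0.          0.        ] [ 0.77356012 -0.63372292  0.         -0.        ]
bview [ 0.47148013 -0.25238907  0.25      ] [ 1.404003    0.55575093 -1.29386494  1.79851763  0.56812924  1.23205281
  2.48233707]
grasp [ 0.47960933 -0.33104125  0.04      ] [-0.28834372  1.17665684  1.34755442  1.88570501 -1.24737014  1.25212436
 -2.24772396]
gview [ 0.63913685 -0.00681887  0.3       ] [-0.83166674  0.76289049  1.35651315  1.53280869 -0.74786264  1.45112734
 -2.38652358]
gset [ 0.64305863 -0.00603171  0.065     ] [-0.81320779  1.17790455  1.3475812   1.71950216 -1.20184175  1.30884427
 -2.13096702]
ghome [0.61944377 0.11162176 0.065     ] [-1.01787315  1.16401597  1.34784804  1.75637758 -1.19692513  1.29472061
 -2.30370955]
```

```bash
cat >> h.py <<'E'
def tool_q(th,tilt=0.):  # tool x = +y of workpiece, y = +x of workpiece; body leans to -y by tilt
    Y=np.array([-np.sin(th),np.cos(th),0]); Z=np.array([0,0,1.])
    z=np.sin(tilt)*Y-np.cos(tilt)*Z; x=np.cos(tilt)*Y+np.sin(tilt)*Z
    return R.from_matrix(np.c_[x,np.cross(z,x),z]).as_quat()
def pt(p,x,y,z): return place(p,np.array([[x,y,z]]))[0]
E
python3 - <<'E'
from h import *
from bench import manip, viewer
import cv2,pickle
g=[.6195,.0912,.198]; b=[.4847,-.2859,-.6063]; tl=.35
print(manip.solve_ik(pt(g,0,0,.4),tool_q(g[2])))
for n,p,a in(("bview",b,(-.03,0,.22)),("grasp",b,(.0215,-.04,.04)),("gset",g,(.004,-.1,.065)),("ghome",g,(.004,.02,.065))):
    print(n,manip.solve_ik(pt(p,*a),tool_q(p[2],0 if n=="bview" else tl)))
p0=manip.current_tool_pos()
manip.servo_line([p0[0]+.05,p0[1]-.1,.4],vel=.3)
manip.move_pose(pt(g,-.02,-.06,.34),tool_q(g[2]))
out={}
def shot(n):
    c=viewer.get_calibration("wrist"); im=viewer.get_image("wrist")[:,:,::-1]
    out[n]=c; cv2.imwrite(f"pics/{n}raw.png",im); cv2.imwrite(f"pics/{n}.png",cv2.resize(im,(768,576),interpolation=cv2.INTER_CUBIC))
shot("wg")
manip.move_pose(pt(b,-.0,-.02,.22),tool_q(b[2]))
shot("wb")
pickle.dump(out,open("cal.pkl","wb")); print(manip.current_clock(),manip.current_q())
E
```

```text
[-1.61034238e-01  3.20813372e-01 -3.79182441e-02  1.38342331e+00
  1.20613733e-02  1.43758066e+00 -6.21670643e-04]
bview [-0.11788007  0.32563583  0.72577597  1.88351598 -0.25106309  1.02492478
  0.10726783]
grasp [ 0.21576979  0.7959204   0.76264174  1.84922157 -1.033014    1.07644781
  0.93742293]
gset [ 0.11528669  0.72136253  0.05076004  1.59764982 -0.43466585  0.99513097
  0.62414618]
ghome [ 0.0071573   0.67065741 -0.0444365   1.69458506 -0.41583033  0.88207112
  0.45291306]
4.7167 [ 0.26034142  0.32623442  0.31549321  1.80387077 -0.1176448   1.02862157
  0.0187655 ]
```

View pics/wg.png

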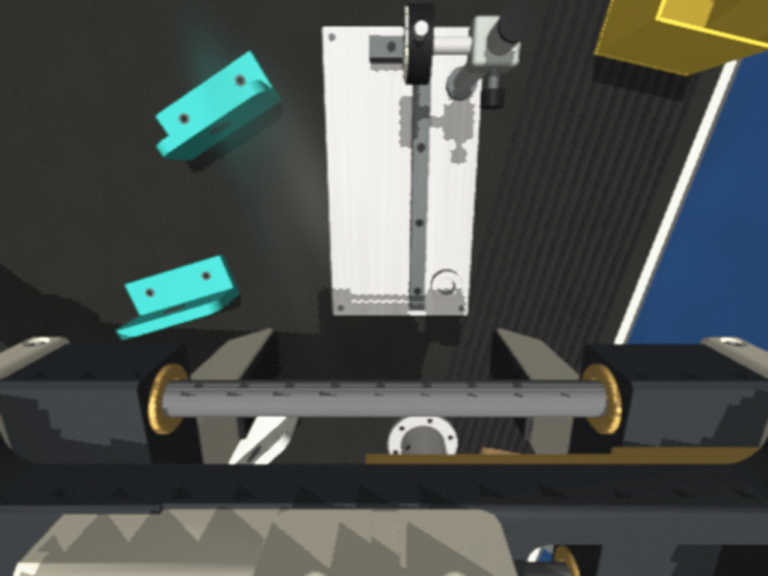

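View pics/wb.png

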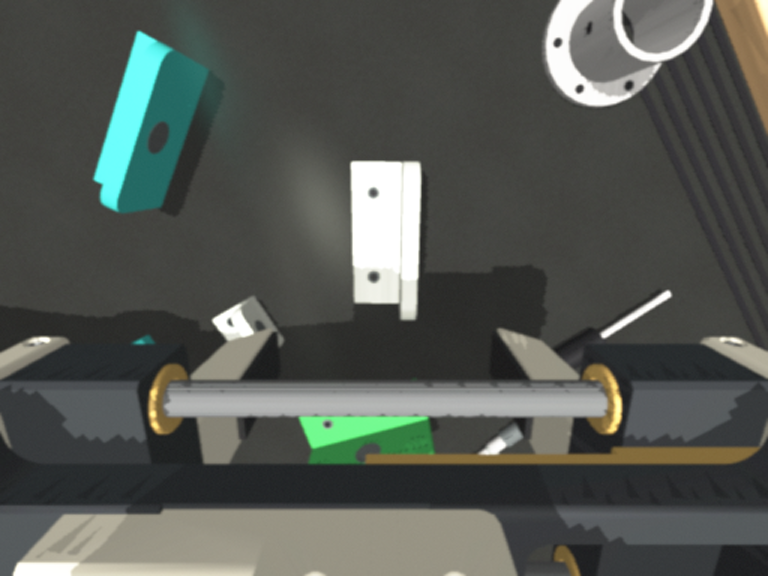

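The bare aluminium bracket sits in the clear in wb, with foot corners at (351,161) and (354,303) and the upright at column 410, so the choice is right. In wg the plate corners are at (322,27), (333,316) and (469,316). The fence runs at column 418, and the dial is at the top.

```bash
python3 - <<'E'
from h import *
import cv2,pickle
cal=pickle.load(open("cal.pkl","rb"))
def sub(n,pts):
    im=cv2.cvtColor(cv2.imread(f"pics/{n}raw.png"),cv2.COLOR_BGR2GRAY)
    p=((np.array(pts,float)+.5)/1.5-.5).astype(np.float32).reshape(-1,1,2)
    q=cv2.cornerSubPix(im,p.copy(),(4,4),(-1,-1),(3,30,.01)); print(n,(q-p).reshape(-1,2).round(1).tolist()); return q.reshape(-1,2)
pg=sub("wg",[[322,27],[333,316],[469,316]])
g,r=fit([(cal["wg"],PLATE,pg)],[.6195,.0912,.198]); print("g",g,r)
pb=sub("wb",[[351,161],[354,303]])
L=np.array([[-27.5,65,12],[-27.5,-65,12]])*1e-3
b,r=fit([(cal["wb"],L,pb)],[.4847,-.2859,-.6063]); print("b",b,r)
# check of the model: upright top/back edges, fence front edge
ch=np.array([[27.5,50,70],[27.5,-50,70],[15.5,-50,70],[15.5,50,70],[27.5,-65,55],[15.5,-65,55]])*1e-3
f=np.array([[10,-145,50],[28,-145,50],[10,50,50],[28,-145,25],[-36,125,50]])*1e-3
for n,p,P in(("wb",b,ch),("wg",g,f)):
    im=cv2.imread(f"pics/{n}raw.png"); im=cv2.resize(im,None,fx=4,fy=4,interpolation=cv2.INTER_CUBIC)
    for i,u in enumerate(proj(place(p,np.r_[P,L if n=="wb" else PLATE]),cal[n])):
        cv2.circle(im,tuple(int(v) for v in (u+.5)*4-.5),4,(0,0,255),1)
    cv2.imwrite(f"pics/chk_{n}.png",im)
a=cv2.imread("pics/chk_wb.png")[380:900,850:1200]; c=cv2.imread("pics/chk_wg.png")[20:880,820:1340]
c=cv2.resize(c,None,fx=600/860,fy=600/860); o=np.zeros((600,360+c.shape[1],3),np.uint8); o[:520,:350]=a; o[:,360:]=c
cv2.imwrite("pics/chk.png",o)
E
```

```text
wg [[0.0, -0.4000000059604645], [0.10000000149011612, -0.8999999761581421], [-1.7999999523162842, -0.6000000238418579]]
g [0.61935698 0.09281124 0.19733872] [0.  0.2 0.4 0.3 0.4 0.1]
wb [[-0.30000001192092896, 0.10000000149011612], [0.4000000059604645, -0.30000001192092896]]
b [ 0.48382924 -0.2841293  -0.59776736] [0.  0.3 0.  0.4]
```

View pics/chk.png

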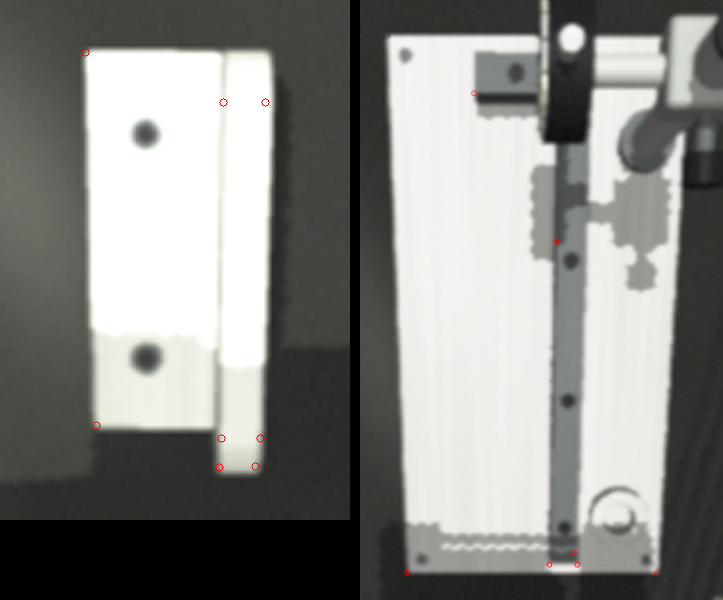

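```bash
cat >> h.py <<'E'
g=[.61936,.0928,.1973]; b=[.4841,-.2843,-.600]; TL=.35
DY,DZ=-.036,.036     # TCP in bracket frame: x .0215, y DY, z DZ
def tcp_b(x,y,z): return pt(g,x+.0215,y+DY,z+DZ)  # TCP for a bracket pose in the gauge frame
E
python3 - <<'E'
from h import *
from bench import manip, effector
q=tool_q(b[2],TL)
manip.move_pose(pt(b,.0215,DY-.02,.15),q)
manip.servo_line(pt(b,.0215,DY,DZ),vel=.1)
f0=manip.current_force()
effector.close(f_grip=45); print("gap",manip.current_finger_gap(),manip.current_gripper_force(),manip.current_force()-f0, manip.current_force())
p=manip.current_tool_pos(); manip.servo_line([p[0],p[1],.2],vel=.15)
manip.sleep(.2)
print(manip.current_finger_gap(),manip.current_force()-f0,manip.current_wrist_torque())
qg=tool_q(g[2],TL)
manip.move_pose(tcp_b(-.024,-.06,.12),qg)
manip.servo_line(tcp_b(-.0225,-.06,.035),vel=.12); manip.sleep(.2)
print(manip.current_finger_gap(),manip.current_force(),manip.current_tool_pos()-tcp_b(-.0225,-.06,.035),manip.current_clock())
from bench import viewer; import cv2
im=viewer.get_image("side")[:,:,::-1]; a=cv2.resize(im[90:240,240:360],None,fx=4,fy=4,interpolation=cv2.INTER_CUBIC)
cv2.imwrite("pics/held.png",a)
E
```

```text
gap 0.01197220987627865 44.995417432364775 [ 0.91145206 -0.36073507 -1.00197887] [ 0.89381685 -0.20150921 -0.65488189]
0.011964045399936318 [-0.30106098 -0.64322443 -5.72029856] [-0.90437377  0.62348596  0.01039949]
0.011785154881806165 [ 0.06542102 -0.25402121 -5.13499924] [ 8.08917726e-04 -7.55872155e-05  1.13368545e-03] 11.6583
```

View pics/held.png

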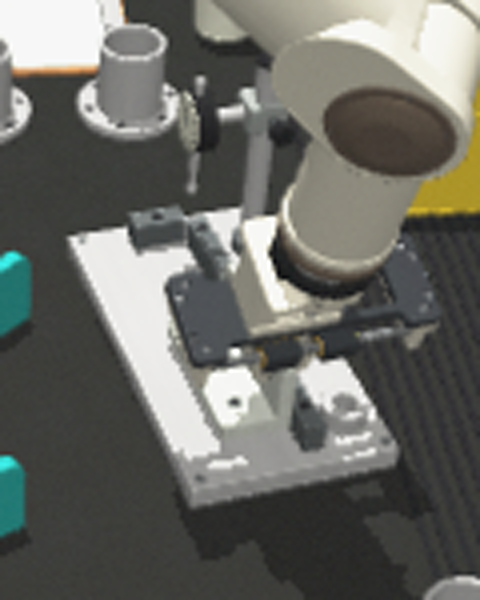

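The side crop shows the bracket held upright just above the plate, with its foot to the front and the fence behind it. It is at the open end, well short of the dial stem at (193,185). Next I'll lower it until it touches, then push it gently against the fence.

```bash
python3 - <<'E'
from h import *
from bench import manip
G=R.from_euler("z",g[2])
F=lambda: G.inv().apply(manip.current_force()-F0)
F0=manip.current_force(); 
z=.035
while z>.018:
    z-=.0015 if z>.028 else .0007
    manip.servo_line(tcp_b(-.0225,-.06,z),vel=.03); manip.sleep(.08)
    f=F()
    if f[2]>6: break
print("z",z,f,manip.current_wrist_torque())
x=-.0225
while x<-.010:
    x+=.0007
    manip.servo_line(tcp_b(x,-.06,z),vel=.03); manip.sleep(.08)
    f=F()
    if f[0]<-6: break
p=G.inv().apply(manip.current_tool_pos()-[g[0],g[1],0])
print("x",x,f,manip.current_wrist_torque(),"bracket est",p-[.0215,DY,DZ],manip.current_finger_gap(),manip.current_clock())
np.save("st.npy",np.r_[x,z,F0])
E
```

```text
z 0.024 [-1.7772488  -0.62646692 10.76054392] [-0.38713158  0.6107012   0.20193171]
x -0.016200000000000006 [-6.7801189  -0.44350765 14.62732692] [-0.36163887  1.48923957  0.74575461] bracket est [-0.01756483 -0.05965932  0.02499033] 0.011667714926618711 18.0417
```

```bash
python3 - <<'E'
from h import *
from bench import manip
G=R.from_euler("z",g[2]); s=np.load("st.npy"); x,z,F0=s[0],s[1],s[2:]
F=lambda: G.inv().apply(manip.current_force()-F0)
P=lambda: G.inv().apply(manip.current_tool_pos()-[g[0],g[1],0])-[.0215,DY,DZ]
y=-.06
while y<.068:
    y+= .012 if y<.025 else (.004 if y<.05 else .001)
    manip.servo_line(tcp_b(x,y,z),vel=.04); manip.sleep(.06)
    f=F(); p=P()
    if y<.03 or y>.052: print(round(y,4),f.round(1),p.round(4))
    x+=np.clip((f[0]+7)*-.00008*-1,-.0006,.0006)      # more push if |fx|<7
    z-=np.clip((12-f[2])*.00006,-.0005,.0005)
    if y>.05 and f[1]<-12: break
print("end",y,x,z,f,manip.current_wrist_torque(),manip.current_finger_gap(),manip.current_clock())
np.save("st.npy",np.r_[x,z,F0,y])
E
```

```text
-0.048 [-7.1 -4.1 14.9] [-0.0176 -0.0492  0.025 ]
-0.036 [-6.7 -2.8 13.6] [-0.0176 -0.037   0.025 ]
-0.024 [-6.2 -3.1 14.2] [-0.0177 -0.0248  0.025 ]
-0.012 [-7.3 -2.2 13.4] [-0.0177 -0.0127  0.025 ]
-0.0 [-5.9 -3.6 12.3] [-0.0177 -0.0006  0.025 ]
0.012 [-6.3 -3.8 12.1] [-0.0177  0.0113  0.025 ]
0.024 [-6.8 -3.7 13.3] [-0.0178  0.0234  0.025 ]
0.052 [-8.6 -5.1 12.1] [-0.0179  0.0505  0.025 ]
0.053 [-6.8 -5.7 12.7] [-0.0179  0.0509  0.025 ]
0.054 [-6.4 -5.8 12.6] [-0.0179  0.0517  0.025 ]
0.055 [-7.6 -6.4 12.3] [-0.0179  0.0527  0.025 ]
0.056 [-7.2 -6.3 12.2] [-0.0179  0.0538  0.025 ]
0.057 [-6.1 -5.9 12.8] [-0.0179  0.0548  0.025 ]
0.058 [-6.9 -5.8 11.8] [-0.0179  0.0559  0.025 ]
0.059 [-7.1 -6.4 11.5] [-0.0179  0.0568  0.025 ]
0.06 [-7.3 -5.9 12.1] [-0.0179  0.0579  0.025 ]
0.061 [-7.2 -5.5 12.8] [-0.0179  0.0589  0.025 ]
0.062 [-7.1 -5.8 12.6] [-0.0179  0.06    0.025 ]
0.063 [-7.4 -6.1 12. ] [-0.0179  0.0608  0.025 ]
0.064 [-6.1 -8.1 11.9] [-0.0179  0.0608  0.025 ]
0.065 [-7.3 -9.  13.7] [-0.0179  0.0608  0.025 ]
0.066 [ -7.4 -11.3  13.4] [-0.0179  0.0608  0.025 ]
0.067 [ -7.9 -13.4  13.5] [-0.0179  0.0608  0.025 ]
end 0.06700000000000002 -0.016158550897510292 0.025236868828760622 [ -7.89767041 -13.40785579  13.45750242] [-2.14678477  1.55280429  0.93183997] 0.011850161543096793 27.9667
```

```bash
python3 - <<'E'
from h import *
from bench import manip,viewer
import cv2
G=R.from_euler("z",g[2]); s=np.load("st.npy"); x,z,F0,y=s[0],s[1],s[2:5],s[5]
F=lambda: G.inv().apply(manip.current_force()-F0)
for i in range(14):
    f=F()
    if f[0]>-10: x+=.0004
    if f[2]<17: z-=.0003
    if f[0]<=-10 and f[2]>=17: break
    manip.servo_line(tcp_b(x,y,z),vel=.02); manip.sleep(.08)
manip.sleep(.5)
print(i,x,z,F().round(1),G.inv().apply(manip.current_tool_pos()-[g[0],g[1],0])-[.0215,DY,DZ],manip.current_wrist_torque(),manip.current_clock())
q=R.from_quat(manip.current_tcp_rot())*R.from_quat(tool_q(g[2],TL)).inv(); print("rot err gauge frame",G.inv().apply(q.as_rotvec()))
im=viewer.get_image("side")[:,:,::-1]; a=cv2.resize(im[90:230,230:360],None,fx=4,fy=4,interpolation=cv2.INTER_CUBIC)
cv2.imwrite("pics/home.png",a)
E
```

```text
2 -0.015358550897510292 0.02463686882876062 [-11.1 -13.8  17.8] [-0.01785096  0.06085783  0.02497562] [-2.06164813  2.14786849  1.23259168] 29.1333
rot err gauge frame [-0.00505824  0.0038509  -0.00233282]
```

View pics/home.png

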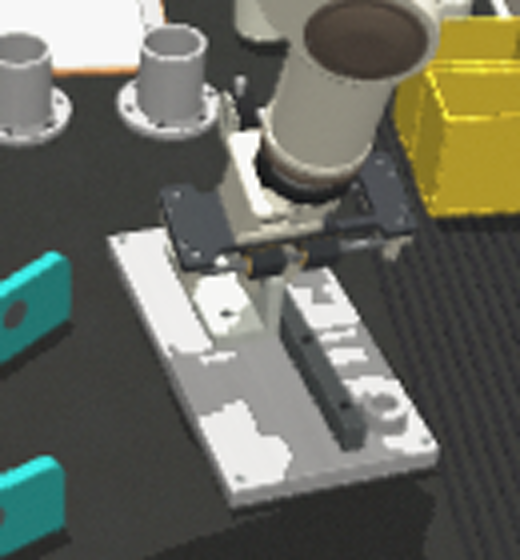

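The side crop shows the bracket against the fence at the stop end, gripped and level, with the gripper leaning away from the dial. The forces are steady at about 11 N on the fence and 18 N on the plate, so I'm handing it in.

```bash
python3 - <<'E'
from bench import manip
print(manip.hand_in(), manip.current_clock())
E
```

```text
the job is handed in; nothing more can be done
the job is handed in; nothing more can be done
```

I handed the job in at about 29 s with the bracket against the stop and fence, still pressed with about 11 N on the fence and 18 N on the plate by the wrist readings; the hand-in call returned no verdict, and I could not read the plunger lift directly.

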